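# Find the offcut compartment with room and push its flap open

## Task

Three of the four compartments of the offcut box on the bench are packed full, so their flaps cannot move. Press the near part of the identical flaps with the closed fingertips, one after another and without forcing the stuck ones, until you find the flap that rocks; then push that flap down wide open, close to its stop, and leave it standing open. Nothing is to be picked up, and the things lying on and around the box stay where they are.

Things in the scene. Friction and masses are not known exactly. Their poses are not given: they have to be found in the camera images.
- offcut_box: plywood box fixed to the bench, 335 (x) x 330 (y) x 130 mm high, turned up to 17 degrees; origin: centre of its underside; x to its far side, y left, z up. In its top frame four 115 mm openings, two by two, rails 40 mm (near/far) and 50 mm (left/right) between, each closed by a flush flap. Compartment floors lie 120 mm below the top; three are packed up to the flap, one, hidden, only 16 mm high
- flap_a (a joint): near left plywood flap, 110 x 110 x 12 mm. Hinge line along the box y axis, 16 mm from its far edge. 0: shut, flush; grows (rad) as the long near part (94 mm) swings down into the box and the short far part rises; stop at 1.25. Stiff hinge (0.2 N m, about 3 N at the push plate): it stays where it is left. Over a packed compartment it gives less than 0.02 rad
- flap_a_press (a point): centre of the top of the aluminium push plate (36 x 60 mm, 2 mm proud) on the near left flap, 62 mm nearer than its hinge line; moves with the flap
- flap_a_hinge (a point): middle of the hinge line of the near left flap, 6 mm below the box top, in the box and with the box's axes; does not move when the flap swings
- flap_b (a joint): near right plywood flap, 110 x 110 x 12 mm. Hinge line along the box y axis, 16 mm from its far edge. 0: shut, flush; grows (rad) as the long near part (94 mm) swings down into the box and the short far part rises; stop at 1.25. Stiff hinge (0.2 N m, about 3 N at the push plate): it stays where it is left. Over a packed compartment it gives less than 0.02 rad
- flap_b_press (a point): centre of the top of the aluminium push plate (36 x 60 mm, 2 mm proud) on the near right flap, 62 mm nearer than its hinge line; moves with the flap
- flap_b_hinge (a point): middle of the hinge line of the near right flap, 6 mm below the box top, in the box and with the box's axes; does not move when the flap swings
- flap_c (a joint): far left plywood flap, 110 x 110 x 12 mm. Hinge line along the box y axis, 16 mm from its far edge. 0: shut, flush; grows (rad) as the long near part (94 mm) swings down into the box and the short far part rises; stop at 1.25. Stiff hinge (0.2 N m, about 3 N at the push plate): it stays where it is left. Over a packed compartment it gives less than 0.02 rad
- flap_c_press (a point): centre of the top of the aluminium push plate (36 x 60 mm, 2 mm proud) on the far left flap, 62 mm nearer than its hinge line; moves with the flap
- flap_c_hinge (a point): middle of the hinge line of the far left flap, 6 mm below the box top, in the box and with the box's axes; does not move when the flap swings
- flap_d (a joint): far right plywood flap, 110 x 110 x 12 mm. Hinge line along the box y axis, 16 mm from its far edge. 0: shut, flush; grows (rad) as the long near part (94 mm) swings down into the box and the short far part rises; stop at 1.25. Stiff hinge (0.2 N m, about 3 N at the push plate): it stays where it is left. Over a packed compartment it gives less than 0.02 rad
- flap_d_press (a point): centre of the top of the aluminium push plate (36 x 60 mm, 2 mm proud) on the far right flap, 62 mm nearer than its hinge line; moves with the flap
- flap_d_hinge (a point): middle of the hinge line of the far right flap, 6 mm below the box top, in the box and with the box's axes; does not move when the flap swings
- screw_tin: small plain steel tin, 32 mm across, 42 mm tall, standing at the crossing of the rails in the middle of the box top; origin at its underside; a bystander, to be left alone
- pencil: flat dark carpenter pencil, 140 mm long, 10 mm wide, 8 mm high, lying on the far rail of the box top; origin at the middle of its underside; a bystander, to be left alone
- offcut: pale wooden offcut 150 x 45 x 30 mm lying on the bench just right of the box; origin at the middle of its underside; a bystander, to be left alone
- glue: white glue bottle, 52 mm across, 150 mm tall, standing just right of the box; origin at its underside; a bystander, to be left alone
- screwdriver: screwdriver with a wooden handle lying on the bench just left of the box; a bystander, to be left alone
- hammer: hammer lying on the bench farther left; a bystander, to be left alone
- mug: white mug, 80 mm across, 90 mm tall, standing on the bench farther right; origin at its underside; a bystander, to be left alone

How it is judged:
By the outcome, as a careful person would: the job done as asked, in the order asked, and still so for the second after the job is handed in, with the robot touching nothing.
It also fails if it takes over 54 s, if anything falls off the work surface, if the arm or the gripper's body presses on something with over 40 N, if the wrist force passes 120 N, or if a joint passes its speed limit or range.

## Robot

A 6-joint arm with a two-finger parallel gripper is mounted at the origin on the work surface. World frame = base frame: x ahead of the robot, y to its left, z up, the work surface at z = 0. Lengths are in m, angles in rad, forces in N, time in s.
With the tool pointing down it reaches from about 0.225 to 0.875 m from the base axis. Payload 3.4 kg.
Tool frame: the origin (TCP) lies at the very end of the fingers, on their centre line; the grasp point (between the pads) lies manip.pinch_z behind it (manip.pinch_z is the distance from the TCP to the grasp point, in m); z points along the fingers, y is the direction in which the jaws open and shut (so a half turn about z gives the same grasp; the last joint's range is limited). The gripper opens to 85 mm and grips with 20 to 120 N. Pads are 22 mm wide; open, the fingers measure 114 mm over their backs; the gripper's body (76 mm by 85 mm) begins 54 mm behind the grasp point. The pads swing forward as they close: fully open they stand 13 mm farther back than shut.
Start: joints at [-1.296, 0.276, 1.505, -0, 1.361, -0.121], TCP at [0.222, -0.531, 0.231] pointing down, gripper open.
Joint ranges: [-2.89, 2.89], [-0.75, 2.08], [0.22, 2.7], [-1.18, 4.32], [0.11, 2.71], [-2.7, 2.7]. Speed limits (rad/s): [2.57, 2.57, 3.14, 3.14, 3.14, 3.14].

## Interface

Orientations are given as a unit quaternion [w, x, y, z].
In Python, from rig import manip, imaging, workorder gives the robot as it stands.
- The arm moves only by the tool apply_moves, never from a script. Its argument "moves" is one flat list of numbers, 7 for each row, row after row: the finger opening in m, from 0 to 0.0854, then the shift along the tool's x, y, z in m, then the turn, a rotation vector about the tool's x, y, z in rad. In form: [jaw, tx, ty, tz, rx, ry, rz, jaw, tx, ty, tz, rx, ry, rz, ...]. A call has exactly 8 rows; each row shifts and turns the pose as measured when the row begins, along the tool's axes as they then stand; what a row does not reach is not made up. A row lasts 1/12 s, in which the tool goes at most 41.7 mm and 7.16 degrees, less where a joint would pass 70% of its speed; a pose out of reach is approached as far as the arm can. A call with a gripper value outside its range is refused whole. The fingers move at their own pace and stop on an object; "newtons" is the grip in N (left out, the last holds). Time passes only in rows, so rows that do not move let the fingers close, or fill a call up. It gives the time, the measured TCP pose, the force and the opening at its end, in the units of the state.
- manip.get_state(): the state, without advancing time (a new reading comes with each control period).
- imaging.get_image(name): name is "scene" or "top"; returns a dict with "image" (400x640x3 uint8, red, green, blue), "range_z" (400x640 float32, m along the optical axis (not along the pixel's ray), 0 where there is no reading), "fx", "fy", "cx", "cy" (pixels), "R" (3x3) and "t" (3): a world point X has camera coordinates R X + t. Camera axes: x right, y down, z forward; pixel columns grow to the right and rows downward; lengths in m; the calibration is good to about 2 mm. A picture is of the moment at which its call begins.
- workorder.sign_off(): hands the job in, once; it reports no verdict.
The state is a dict: "clock": time; "qpos": joint angles; "qd": joint speeds; "effort": joint torques, N m; "position": TCP position; "ee_rot": TCP orientation; "contact_force": force on the tool from outside, world axes, zero at the start; "moment": the same for the moment, N m; "width": finger opening in m.
Only numpy, scipy, OpenCV 4.12 (cv2) and the standard library are available. Lean on these libraries where they do the work, as an engineer would, in place of code of your own. Each camera call takes 0.05 s, during which the arm holds its last target.

## Working session

There is one attempt and no reset: what is moved stays moved. The work goes in short steps, Python scripts to look and compute and a tool call to move; the robot and the scene stay as the last step left them, time stands still between calls to the robot, and variables do not carry over. Pictures are saved under pics/ and viewed, and the job is handed in when it is done.

Besides the shell and the picture viewer there is one more tool, called after "Request:" as name(argument=value, ...), one argument or row to a line, values as JSON. apply_moves: Moves the arm, as the interface text tells. Its arguments: {"type":"object","properties":{"moves":{"type":"array"},"newtons":{"type":"number"}},"required":["moves"]}

```bash
mkdir -p pics
python3 - <<'E'
from rig import manip, imaging
import cv2,numpy as np
for n in("scene","top"):
    d=imaging.get_image(n); cv2.imwrite(f"pics/{n}0.png",d["image"][:,:,::-1]); np.savez(f"{n}0.npz",**d)
    print(n,d["fx"],d["fy"],d["cx"],d["cy"],d["R"],d["t"])
print(manip.get_state(), manip.pinch_z)
E
```

```text
scene 450.2232809708606 450.2232809708606 317.21381584645934 200.2142745987475 [[ 0.51778894  0.85546551  0.00856614]
 [ 0.55231884 -0.32662277 -0.76698205]
 [-0.65332879  0.40186607 -0.64161138]] [-0.29905614 -0.24560547  1.72046267]
top 503.6160705689648 503.6160705689648 316.4286272270862 194.18825435289946 [[ 0.00414425 -0.99998674  0.00305713]
 [-0.98154873 -0.00465223 -0.19115556]
 [ 0.19116725 -0.00220853 -0.98155499]] [-0.00509809  0.58874409  1.47523718]
{'clock': 0.1, 'qpos': array([-1.29600246e+00,  2.76545009e-01,  1.50600485e+00, -2.30073904e-05,
        1.36067494e+00, -1.21005027e-01]), 'qd': array([-0.00083769,  0.0014119 , -0.00262112,  0.00019453,  0.00120691,
        0.00089502]), 'effort': array([ 2.70399214e-03, -4.17695582e+01, -2.46405190e+01,  7.22912273e-05,
        5.80936219e-03, -9.98666025e-06]), 'position': array([ 0.22154761, -0.53010639,  0.23051931]), 'ee_rot': array([-8.12796892e-04,  9.80480931e-01,  1.96612508e-01, -7.39050727e-05]), 'contact_force': array([0.30365023, 0.01836013, 0.04917947]), 'moment': array([ 0.0025965 , -0.003306  , -0.03087094]), 'width': 0.08552664486058714} 0.0187
```

View pics/scene0.png

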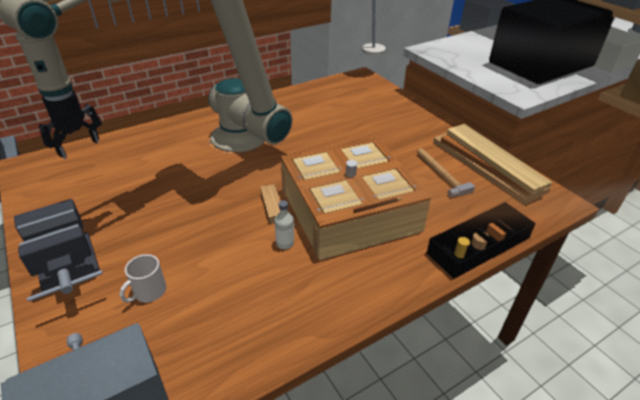

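View pics/top0.png

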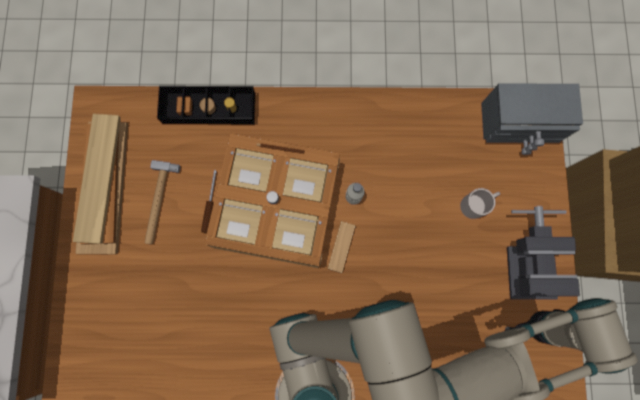

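Run:
```python
import cv2
im=cv2.imread("pics/top0.png")[125:275,195:375]
cv2.imwrite("pics/topcrop.png",cv2.resize(im,None,fx=4,fy=4,interpolation=cv2.INTER_CUBIC))
```

```text
(no output)
```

View pics/topcrop.png

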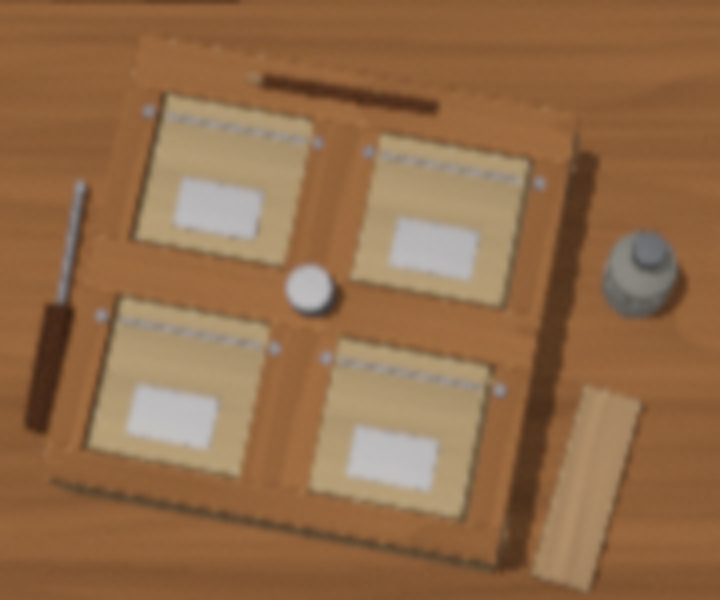

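The top crop shows the push plates at crop pixels a (172,416), b (392,458), c (217,208) and d (434,248). The tin is at (310,288) and the pencil on the far rail around (345,93). I'll fit the box pose from these.

```bash
cat > h.py <<'E'
import numpy as np
from scipy.spatial.transform import Rotation as Ro
def ray(d,u,v,z):
    R,t=d["R"],d["t"]; c=-R.T@t
    r=R.T@np.array([(u-d["cx"])/d["fx"],(v-d["cy"])/d["fy"],1]); return c+r*(z-c[2])/r[2]
E
python3 - <<'E'
from h import *
d=np.load("top0.npz")
P={'a':(172,416),'b':(392,458),'c':(217,208),'d':(434,248)}
M={'a':(-.1005,.0825),'b':(-.1005,-.0825),'c':(.0545,.0825),'d':(.0545,-.0825)}
C=[(142,38),(577,118),(48,480),(500,568)];CM=[(.1675,.165),(.1675,-.165),(-.1675,.165),(-.1675,-.165)]
W=[];m=[]
for k in P:
    u,v=P[k];W.append(ray(d,195+(u+.5)/4-.5,125+(v+.5)/4-.5,.132)[:2]);m.append(M[k])
for (u,v),q in zip(C,CM): W.append(ray(d,195+(u+.5)/4-.5,125+(v+.5)/4-.5,.130)[:2]);m.append(q)
for n in(4,8):
    A=np.array(W[:n]);B=np.array(m[:n]);a0=A-A.mean(0);b0=B-B.mean(0)
    th=np.arctan2((b0[:,0]*a0[:,1]-b0[:,1]*a0[:,0]).sum(),(a0*b0).sum())
    R=np.array([[np.cos(th),-np.sin(th)],[np.sin(th),np.cos(th)]]);o=A.mean(0)-R@B.mean(0)
    print(n,th,o,"res mm",np.round((A-(B@R.T+o))*1000,1).tolist())
for k in P: print(k,R@np.array(M[k])+o, "depth z:",end=" ")
# depth check
for k in P:
    u,v=P[k];u=195+u/4;v=125+v/4;z=d["range_z"][int(round(v)),int(round(u))]
    X=d["R"].T@(z*np.array([(u-d["cx"])/d["fx"],(v-d["cy"])/d["fy"],1])-d["t"]);print(k,X)
from rig import manip
s=manip.get_state();q=s["ee_rot"];print(Ro.from_quat(np.r_[q[1:],q[0]]).as_matrix())
E
```

```text
4 -0.18217421452810303 [0.55719484 0.12517594] res mm [[-0.3, -2.6], [0.4, 2.5], [-0.5, -2.1], [0.4, 2.2]]
8 -0.17749867506264505 [0.55902786 0.12296072] res mm [[-1.6, -0.0], [-1.8, 5.3], [-2.0, -0.2], [-1.8, 4.2], [1.5, -1.8], [0.1, 1.2], [4.0, -6.4], [1.8, -2.3]]
a [0.47467375 0.22190961] depth z: b [0.44554001 0.05950202] depth z: c [0.62723845 0.19454155] depth z: d [0.59810471 0.03213396] depth z: a [0.47212886 0.22099785 0.13072861]
b [0.44271912 0.063678   0.13189311]
c [0.62352189 0.19290882 0.13457253]
d [0.59525139 0.03524733 0.1315592 ]
[[ 9.22687033e-01  3.85549509e-01 -4.64537100e-04]
 [ 3.85549750e-01 -9.22685722e-01  1.56480238e-03]
 [ 1.74687042e-04 -1.62292503e-03 -9.99998668e-01]]
```

Request:
apply_moves(
  moves=[0,0.027,-0.029,0,0,0,0,0,0.027,-0.029,0,0,0,0,0,0.027,-0.029,0,0,0,0,0,0.027,-0.029,0,0,0,0,0,0.027,-0.029,0,0,0,0,0,0.027,-0.029,0,0,0,0,0,0.027,-0.029,0,0,0,0,0,0.027,-0.029,0,0,0,0],
  newtons=40,
)

```text
clock: 0.77
position: [0.3321, -0.2288, 0.2249]
ee_rot: [-0.002, 0.982, 0.189, -0.002]
contact_force: [0.1, 1.0, 0.3]
width: -0.0002
```

Request:
apply_moves(
  moves=[0,0.027,-0.029,0,0,0,0,0,0.027,-0.029,0,0,0,0,0,0.027,-0.029,0,0,0,0,0,0.027,-0.029,0,0,0,0,0,0.027,-0.029,0,0,0,0,0,0.027,-0.029,0,0,0,0,0,0,0,0,0,0,0.12,0,0,0,0,0,0,0.12],
)

```text
clock: 1.43
position: [0.4189, 0.0144, 0.2243]
ee_rot: [-0.004, 0.997, 0.072, -0.001]
contact_force: [0.2, 0.3, -0.2]
width: 0.0002
```

```bash
cat >> h.py <<'E'
TH=-.182;O=np.array([.5572,.1252])
RB=np.array([[np.cos(TH),-np.sin(TH)],[np.sin(TH),np.cos(TH)]])
M={'a':(-.1005,.0825),'b':(-.1005,-.0825),'c':(.0545,.0825),'d':(.0545,-.0825)}
def go(s,k=None,bx=None,z=.2):
    q=s["ee_rot"];T=Ro.from_quat(np.r_[q[1:],q[0]])
    p=s["position"];print("t",s["clock"],"pos",p.round(4),"box",(RB.T@(p[:2]-O)).round(4),"F",s["contact_force"].round(2),"w",round(s["width"],4))
    D=Ro.from_matrix(np.array([[np.cos(TH),np.sin(TH),0],[np.sin(TH),-np.cos(TH),0],[0,0,-1]]))
    w=np.r_[O+RB@np.array(bx if bx is not None else M[k]),z]
    print("tool delta",T.inv().apply(w-p).round(4),"aligned delta",D.inv().apply(w-p).round(4),"rot",(T.inv()*D).as_rotvec().round(4),"q",s["qpos"].round(2))
E
python3 -c "
from h import *
from rig import manip
go(manip.get_state(),'b',z=.16)"
```

```text
t 1.4333 pos [0.4189 0.0144 0.2243] box [-0.1159 -0.134 ] F [ 0.16  0.34 -0.22] w 0.0002
tool delta [ 0.0312 -0.0433  0.0646] aligned delta [ 0.0154 -0.0515  0.0643] rot [-0.008   0.0029  0.3258] q [-0.14  0.04  1.81  0.01  1.29  1.29]
```

Request:
apply_moves(
  moves=[0,0,0,0,-0.003,0.001,0.11,0,0,0,0,-0.003,0.001,0.11,0,0,0,0,-0.002,0.001,0.106,0,0.008,-0.026,0.015,0,0,0,0,0.0075,-0.026,0.015,0,0,0,0,0,0,0.02,0,0,0,0,0,0,0.014,0,0,0,0,0,0,0,0,0,0],
)

```text
clock: 2.1
position: [0.4448, 0.0678, 0.157]
ee_rot: [0.0, 0.995, -0.099, 0.0]
contact_force: [-0.3, -0.0, 0.0]
width: 0.0
```

```bash
python3 -c "
from h import *
from rig import manip
go(manip.get_state(),'b',z=.136)"
```

```text
t 2.1 pos [0.4448 0.0678 0.157 ] box [-0.1002 -0.0768] F [-0.33 -0.04  0.05] w 0.0
tool delta [-0.0002  0.0057  0.021 ] aligned delta [-0.0003  0.0057  0.021 ] rot [ 0.0004 -0.0002 -0.0154] q [-0.    0.15  1.88 -0.    1.12  1.77]
```

Request:
apply_moves(
  moves=[0,0,0.003,0.007,0,0,-0.015,0,0,0.002,0.006,0,0,0,0,0,0,0.003,0,0,0,0,0,0,0.001,0,0,0,0,0,0,0.001,0,0,0,0,0,0,0.001,0,0,0,0,0,0,0.001,0,0,0,0,0,0,0.001,0,0,0],
)

```text
clock: 2.77
position: [0.4446, 0.061, 0.1365]
ee_rot: [0.0, 0.996, -0.091, 0.002]
contact_force: [0.6, 0.0, 0.9]
width: -0.0002
```

Request:
apply_moves(
  moves=[0,0,0,0.001,0,0,0,0,0,0,0.001,0,0,0,0,0,0,0.001,0,0,0,0,0,0,0.001,0,0,0,0,0,0,0.001,0,0,0,0,0,0,0.001,0,0,0,0,0,0,0.001,0,0,0,0,0,0,0.001,0,0,0],
)

```text
clock: 3.43
position: [0.4449, 0.0611, 0.1291]
ee_rot: [0.0, 0.996, -0.091, 0.002]
contact_force: [-1.4, 0.5, 2.6]
width: 0.0003
```

Request:
apply_moves(
  moves=[0,0,0,0.001,0,0,0,0,0,0,0.001,0,0,0,0,0,0,0.001,0,0,0,0,0,0,0.001,0,0,0,0,0,0,0.001,0,0,0,0,0,0,0.001,0,0,0,0,0,0,0.001,0,0,0,0,0,0,0.001,0,0,0],
)

```text
clock: 4.1
position: [0.4447, 0.0612, 0.1206]
ee_rot: [0.0, 0.996, -0.091, 0.002]
contact_force: [-1.0, -0.2, 2.6]
width: -0.0
```

Run:
```python
from h import *
from rig import manip,imaging
import cv2
go(manip.get_state(),'b',z=.12)
d=imaging.get_image("scene"); cv2.imwrite("pics/s1.png",cv2.resize(d["image"][120:270,240:440,::-1],None,fx=4,fy=4,interpolation=cv2.INTER_CUBIC))
```

```text
t 4.1 pos [0.4447 0.0612 0.1206] box [-0.099  -0.0833] F [-1.01 -0.19  2.62] w -0.0
tool delta [-0.0015 -0.0008  0.0006] aligned delta [-0.0015 -0.0008  0.0006] rot [ 0.0002 -0.0048 -0.0004] q [-0.02  0.18  1.94 -0.    1.02  1.74]
```

View pics/s1.png

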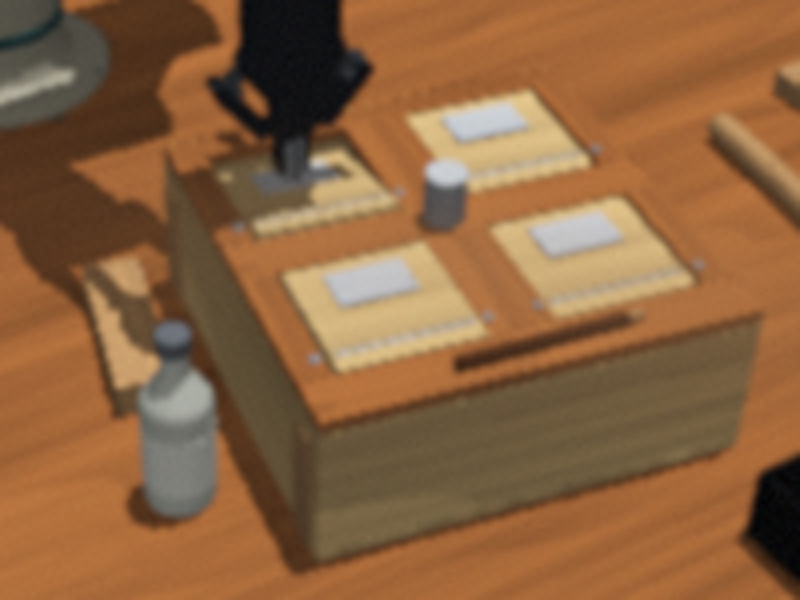

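Flap b, the first one pressed, has sunk about 12 mm at only about 3 N, so it is the one that rocks. The scene view agrees: the near right plate sits recessed under the fingers at (290,175). I'll push it down along its arc.

Request:
apply_moves(
  moves=[0,0,0,0.003,0,0,0,0,0,0,0.003,0,0,0,0,0.001,0,0.004,0,0,0,0,0.001,0,0.004,0,0,0,0,0.001,0,0.004,0,0,0,0,0.002,0,0.004,0,0,0,0,0.002,0,0.003,0,0,0,0,0.002,0,0.002,0,0,0],
)

```text
clock: 4.82
position: [0.4555, 0.0592, 0.0911]
ee_rot: [0.0, 0.996, -0.091, 0.003]
contact_force: [-1.5, 0.4, 3.4]
width: -0.0002
```

```bash
python3 -c "
from h import *
from rig import manip
go(manip.get_state(),bx=(-.0751,-.0825),z=.0803)"
```

```text
t 4.8167 pos [0.4555 0.0592 0.0911] box [-0.0881 -0.0833] F [-1.51  0.39  3.41] w -0.0002
tool delta [ 0.0129 -0.0008  0.0109] aligned delta [ 0.013  -0.0008  0.0108] rot [ 0.0002 -0.007  -0.0003] q [-0.02  0.23  1.96 -0.    0.94  1.73]
```

Request:
apply_moves(
  moves=[0,0.001,0,0.002,0,0,0,0,0.001,0,0.002,0,0,0,0,0.002,0,0.002,0,0,0,0,0.002,0,0.0015,0,0,0,0,0.002,0,0.0015,0,0,0,0,0.002,0,0.001,0,0,0,0,0.001,0,0.0005,0,0,0,0,0.001,0,0,0,0,0],
)

```text
clock: 5.48
position: [0.4668, 0.0572, 0.0785]
ee_rot: [0.0, 0.996, -0.091, 0.001]
contact_force: [-2.6, 0.7, 2.0]
width: -0.0002
```

```bash
python3 -c "
from h import *
from rig import manip
go(manip.get_state(),bx=(-.0751,-.0825),z=.0803)"
```

```text
t 5.4833 pos [0.4668 0.0572 0.0785] box [-0.0766 -0.0833] F [-2.61  0.7   1.99] w -0.0002
tool delta [ 0.0015 -0.0008 -0.0017] aligned delta [ 0.0015 -0.0008 -0.0018] rot [ 0.0001 -0.002  -0.0006] q [-0.03  0.26  1.95 -0.    0.92  1.73]
```

Request:
apply_moves(
  moves=[0,0.001,0,0,0,0,0,0,0.001,0,0,0,0,0,0,0.0005,0,0,0,0,0,0,0.0005,0,0,0,0,0,0,0.0005,0,0,0,0,0,0,0,0,0,0,0,0,0,0,0,0,0,0,0,0,0,0,0,0,0,0],
)

```text
clock: 6.15
position: [0.4682, 0.057, 0.0777]
ee_rot: [-0.0, 0.996, -0.091, -0.002]
contact_force: [-1.7, 0.3, 3.4]
width: -0.0002
```

```bash
python3 -c "
from h import *
from rig import manip
go(manip.get_state(),bx=(-.0751,-.0825),z=.0803)"
```

```text
t 6.15 pos [0.4682 0.057  0.0777] box [-0.0752 -0.0832] F [-1.71  0.33  3.35] w -0.0002
tool delta [ 0.0001 -0.0007 -0.0026] aligned delta [ 0.0001 -0.0007 -0.0026] rot [ 0.0003  0.0031 -0.0008] q [-0.03  0.27  1.95  0.    0.93  1.73]
```

Request:
apply_moves(
  moves=[0,0.001,0,0,0,0,0,0,0.001,0,0,0,0,0,0,0.001,0,0,0,0,0,0,0.001,0,0,0,0,0,0,0.001,0,0,0,0,0,0,0.001,0,0,0,0,0,0,0.001,0,0,0,0,0,0.001,0,0,0,0,0],
)

```text
schema error: expected a multiple of 7 numbers
```

Run:
```python
from h import *
from rig import manip,imaging
import cv2
go(manip.get_state(),bx=(-.0751,-.0825),z=.0803)
d=imaging.get_image("scene"); cv2.imwrite("pics/s2.png",cv2.resize(d["image"][130:230,260:400,::-1],None,fx=5,fy=5,interpolation=cv2.INTER_CUBIC))
```

```text
t 6.15 pos [0.4682 0.057  0.0777] box [-0.0752 -0.0832] F [-1.71  0.33  3.35] w -0.0002
tool delta [ 0.0001 -0.0007 -0.0026] aligned delta [ 0.0001 -0.0007 -0.0026] rot [ 0.0003  0.0031 -0.0008] q [-0.03  0.27  1.95  0.    0.93  1.73]
```

View pics/s2.png

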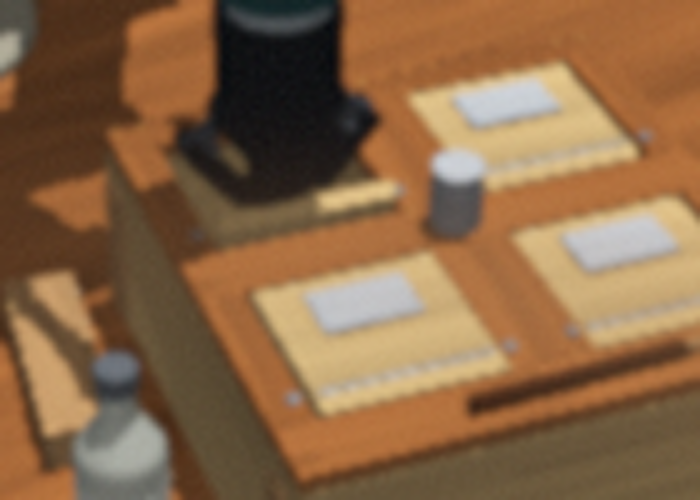

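The flap is well down and the wings of the gripper are clear of the box top and the tin (455,190). The last move list was one number short and was refused, so I'll send it again.

Request:
apply_moves(
  moves=[0,0.001,0,0,0,0,0,0,0.001,0,0,0,0,0,0,0.001,0,0,0,0,0,0,0.001,0,0,0,0,0,0,0.001,0,0,0,0,0,0,0.001,0,0,0,0,0,0,0.001,0,0,0,0,0,0,0.001,0,0,0,0,0],
)

```text
clock: 6.87
position: [0.4717, 0.0563, 0.0758]
ee_rot: [-0.0, 0.996, -0.091, -0.007]
contact_force: [-5.9, 2.1, 4.8]
width: 0.0001
```

```bash
python3 -c "
from h import *
from rig import manip
go(manip.get_state(),bx=(-.0751,-.0825),z=.0803)"
```

```text
t 6.8667 pos [0.4717 0.0563 0.0758] box [-0.0717 -0.0833] F [-5.92  2.1   4.77] w 0.0001
tool delta [-0.0035 -0.0008 -0.0044] aligned delta [-0.0034 -0.0008 -0.0045] rot [ 0.0005  0.014  -0.0012] q [-0.03  0.28  1.93  0.    0.94  1.72]
```

Request:
apply_moves(
  moves=[0,0.001,0,0,0,0,0,0,0.001,0,0,0,0,0,0,0.001,0,0,0,0,0,0,0.001,0,0,0,0,0,0,0.001,0,0,0,0,0,0,0,0,0,0,0,0,0,0,0,0,0,0,0,0,0,0,0,0,0,0],
)

```text
clock: 7.53
position: [0.4715, 0.0563, 0.076]
ee_rot: [-0.001, 0.996, -0.092, -0.013]
contact_force: [-4.2, 1.8, 1.4]
width: -0.0003
```

```bash
python3 -c "
from h import *
from rig import manip
go(manip.get_state(),bx=(-.100,-.0825),z=.0803)"
```

```text
t 7.5333 pos [0.4715 0.0563 0.076 ] box [-0.0718 -0.0832] F [-4.2   1.78  1.45] w -0.0003
tool delta [-0.0283 -0.0007 -0.0035] aligned delta [-0.0282 -0.0007 -0.0043] rot [ 0.0008  0.0257 -0.0016] q [-0.03  0.29  1.93  0.    0.95  1.72]
```

It doesn't move any further, so it is at the stop. I'll back off from the flap first, then lift.

Request:
apply_moves(
  moves=[0,-0.004,0,0,0,0,0,0,-0.008,0,0,0,0.01,0,0,-0.008,0,0,0,0.01,0,0,-0.004,0,-0.01,0,0,0,0,0,0,-0.03,0,0,0,0,0,0,-0.035,0,0,0,0,0,0,-0.035,0,0,0,0,0,0,-0.035,0,0,0],
)

```text
clock: 8.2
position: [0.4438, 0.0602, 0.223]
ee_rot: [0.002, 0.996, -0.091, -0.002]
contact_force: [0.6, -0.4, -0.1]
width: -0.0
```

Request:
apply_moves(
  moves=[0,-0.02,0.03,0,0,0,0,0,-0.02,0.03,0,0,0,0,0,-0.02,0.03,0,0,0,0,0,-0.02,0.03,0,0,0,0,0,-0.01,0.03,0,0,0,0,0,0,0.03,0,0,0,0,0,0,0.03,0,0,0,0,0,0,0.03,0,0,0,0],
)

```text
clock: 8.87
position: [0.3155, -0.1621, 0.2407]
ee_rot: [0.006, 0.996, -0.083, 0.022]
contact_force: [1.0, 0.9, -0.6]
width: -0.0001
```

Run:
```python
from h import *
from rig import manip,imaging
import cv2
go(manip.get_state(),bx=(-.100,-.0825),z=.0803)
d=imaging.get_image("scene"); A=cv2.resize(d["image"][120:270,240:440,::-1],None,fx=4,fy=4,interpolation=cv2.INTER_CUBIC)
cv2.imwrite("pics/s3.png",A)
d=imaging.get_image("top"); np.savez("top3.npz",**d);cv2.imwrite("pics/t3.png",cv2.resize(d["image"][125:275,195:375,::-1],None,fx=4,fy=4,interpolation=cv2.INTER_CUBIC))
```

```text
t 8.8667 pos [ 0.3155 -0.1621  0.2407] box [-0.1857 -0.3263] F [ 1.04  0.86 -0.62] w -0.0001
tool delta [ 0.0821 -0.2438  0.1623] aligned delta [ 0.0857 -0.2438  0.1604] rot [ 0.008  -0.0453  0.0153] q [-0.69 -0.1   1.91  0.02  1.29  1.05]
```

View pics/s3.png

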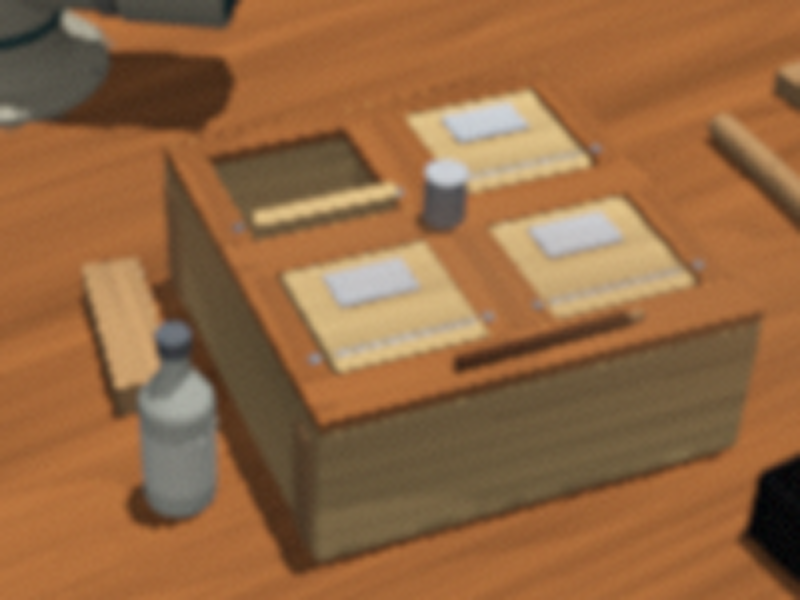

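View pics/t3.png

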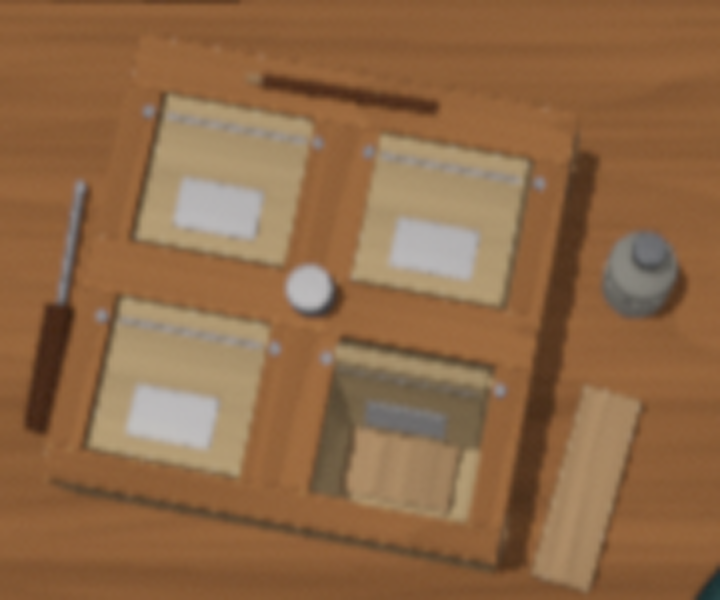

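The flap stands nearly upright, with the compartment floor showing at (405,470). The tin, pencil, glue, offcut and screwdriver are at the same pixels as before. I'll check the flap angle by depth, with the arm standing still.

Request:
apply_moves(
  moves=[0,0,0,0,0,0,0,0,0,0,0,0,0,0,0,0,0,0,0,0,0,0,0,0,0,0,0,0,0,0,0,0,0,0,0,0,0,0,0,0,0,0,0,0,0,0,0,0,0,0,0,0,0,0,0,0],
)

```text
clock: 9.63
position: [0.3163, -0.1606, 0.2423]
ee_rot: [0.008, 0.996, -0.084, 0.024]
contact_force: [0.6, 0.1, -0.5]
width: -0.0002
```

Run:
```python
from h import *
from rig import imaging
d=imaging.get_image("top")
v,u=np.mgrid[125:275,195:375];z=d["range_z"][125:275,195:375]
X=np.stack([(u-d["cx"])/d["fx"]*z,(v-d["cy"])/d["fy"]*z,z],-1)-d["t"];X=X@d["R"]
b=(X[...,:2]-O)@RB
m=(abs(b[...,1]+.0825)<.035)&(b[...,0]<-.03)&(b[...,0]>-.09)&(X[...,2]>.045)&(X[...,2]<.125)&(z>0)
x=b[...,0][m];h=X[...,2][m];print(m.sum())
q=np.stack([x,h],1);
for _ in range(3):
    c=q.mean(0);V=np.linalg.svd(q-c,full_matrices=False)[2];r=(q-c)@V[1];q=q[abs(r)<2*r.std()+1e-4]
print(len(q),r.std(),"angle",np.arctan(abs(V[0][1]/V[0][0])),c)
```

```text
290
276 0.0013736920947440855 angle 1.220679679708112 [-0.05805357  0.08734854]
```

Depth gives about 1.22 rad against the stop at 1.25, so I'm handing the job in.

```bash
python3 -c "
from rig import workorder
print(workorder.sign_off())"
```

```text
the job is handed in; nothing more can be done
None
```

The near right flap (flap_b) is open to its stop and standing there by itself. I handed the job in at about 9.7 s of the 54 s allowed.

- **Finding it:** It was the first flap I pressed. It sank about 12 mm at roughly 3 N with the fingers closed, so I did not press the other three.
- **Opening it:** I pushed it along its swing until it stopped moving and the force rose. The highest force I read was about 8 N, measured at the end of each move call. I then backed off and lifted the arm clear.
- **Last checks:** The top camera's depth puts the flap at about 1.22 rad, against a stop of 1.25. The arm was clear of the box, with the force reading at its noise level. The tin, pencil, glue, offcut and screwdriver looked the same in the before and after pictures. I did not compare the hammer and mug closely, but the arm never went near them.
- **What failed or disagreed:**
  - One move list was a number short and was refused before anything moved; I sent it again.
  - The angle worked out from the finger position came to about 1.29 rad, just past the stop. That estimate assumes a fingertip width, so I trust the depth figure.
  - The pose fit from the push plates was off by up to 2.6 mm sideways, which made no difference here.

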